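Latch the sprung length stop and butt the tube against it

TASK

Set up the cut: with the fingertips, push the orange plate of the jig's sprung stop along its rails until the brass pin has popped up behind the stop's side lug, then let go so that the stop springs back and latches on the pin in mid travel. After that, push the square steel tube along between the rails until its end butts against the latched stop, and leave it there. Only push: do not pick up the tube, and leave the other things on the bench where they are.

Things in the scene. Friction and masses are not known exactly. Their poses are not given: they have to be found in the camera images.
- jig: tube-cutting jig fixed to the bench: green-painted plate 150 x 420 mm, 16 mm thick (y -0.20 to 0.22). Origin: on the bench, midway between two steel rails along y, 36 mm apart inside, 8 mm high above the plate. Axes: y from the sprung stop to the tube, x away from the robot, z up. Yaw within 0.35. A blue spring barrel lies at x -64 to -40, y -20 to 110 mm, its top 50 mm above the bench.
- stop (a joint): travel of the sprung stop along the jig's +y, m: 0 at rest, 0.09 fully pushed. A damped spring drives it back (3 N at 0, 8.4 N at 0.09, plus 2.5 N per 0.1 m/s). Its side lug rides over the brass pin (up to 5 N more), which pops up behind the lug at 0.05. Let go beyond 0.055 it returns and rests on the pin at 0.05; let go short of that it goes back to 0.
- push_plate (a point): centre line of the outer (-y) face of the stop's upright orange push plate, 51 mm above the bench; at rest at x 0, y -0.160 in the jig's frame. The plate is 66 mm wide along x, 10 mm thick, from 19 to 71 mm above the bench, and moves with the stop. The space behind it (-y) is free. Axes as the jig's.
- stop_face (a point): centre line of the stop's flat steel face, looking to +y, which the tube's end must meet; 31 mm above the bench. 32 mm wide, from 19 to 52 mm above the bench. In the jig's frame x 0, y -0.100 at rest and -0.050 latched. Axes as the jig's.
- pin (a joint): brass stop pin, 8 mm across, outside the rail on the jig's +x side (x 42 mm, y -104 mm in its frame), m: 0 fully up (tip 12 mm above the plate), grows as it is pressed down; 0.010 under the stop's lug.
- tube_mid (a point): centre of the loose square steel tube with black end caps: 30 x 30 mm, 150 mm long along its y (the jig's y), 0.2 to 0.42 kg, lying on the jig plate between the rails, 3 mm play each side. This point is 31 mm, its top 46 mm above the bench. Its -y end faces the stop, out of the stop's reach; its +y end is the one to push, the space beyond is free. Slides at 1 to 5 N.
- spray: bystander, not to be disturbed: green spray bottle with a white trigger head, 84 mm across, about 235 mm tall, standing; origin at its underside.
- paintcan: bystander, not to be disturbed: red and silver spray-paint can, 60 mm across, 160 mm tall, standing; origin at its underside.
- tape: bystander, not to be disturbed: yellow tape measure, 66 x 66 x 36 mm, lying flat; origin at its underside.
- magnet: bystander, not to be disturbed: red L-shaped welding magnet, about 90 x 120 mm, 16 mm thick, lying flat; origin at its underside.
- offcut: bystander, not to be disturbed: upright offcut of the same square steel tube, 30 x 30 mm, 45 mm tall, standing on the jig plate beside the rails; origin at its underside.
- hammer: bystander, not to be disturbed: hammer lying along its own x; origin at its underside.
- muffs: bystander, not to be disturbed: pair of black ear defenders lying on its side, about 140 x 160 mm, 72 mm high; origin at its underside.
Things that resemble listed ones, but are neither listed nor needed, are in the scene too. There is more than one size of the part that bears tube_mid; the job needs the middle-sized.

How it is judged:
On the way, in this order (a step that is already met when the one before it is completed fails the run):
1. the stop, let go, rests latched on the raised pin in mid travel (value of joint stop between 0.046 and 0.054 m and value of joint pin below 0.003 m and contact force between each of the fingers, the arm and stop below 0.1 N), for 0.3 s.
2. the tube's end is up against the latched stop (value of joint stop between 0.046 and 0.054 m and value of joint pin below 0.003 m and y of tube_mid in the frame of stop_face between 0.07 and 0.0785 m and x of tube_mid in the frame of jig between -0.006 and 0.006 m and z of tube_mid in the frame of jig below 0.036 m and angle between the y axis of tube_mid and the y axis of jig, either way round below 0.06 rad), for 0.2 s.
At the end, for the whole second after the job is handed in: the stop rests latched on the raised pin (travel 46 to 54 mm), the tube lies flat between the rails with its end within 3.5 mm of the stop's face, and both are at rest (all of step 2 and linear speed of tube below 0.01 m/s and velocity of joint stop below 0.01 m/s); the robot touches nothing.
It fails at once if the tube is lifted or tipped (z of tube_mid in the frame of jig above 0.043 m or angle between tube_mid's own z axis and vertical above 0.2 rad).
It fails at once if a bystander is moved by more than 25 mm or picked up (distance of any of spray, paintcan, tape, magnet, offcut, hammer, muffs from where it was at the start of the episode above 0.025 m).
It fails at once if a standing bystander is knocked over (angle between any of spray, paintcan, offcut's own z axis and vertical above 0.5 rad).
It also fails if it takes over 54 s, if anything falls off the work surface, if the arm or the gripper's body presses on something with over 40 N, if the wrist force passes 120 N, or if a joint passes its speed limit or range.

ROBOT

A 7-joint arm with a two-finger parallel gripper is mounted at the origin on the work surface. World frame = base frame: x ahead of the robot, y to its left, z up, the work surface at z = 0. Lengths are in m, angles in rad, forces in N, time in s.
With the tool pointing down it reaches from about 0.425 to 0.925 m from the base axis. Payload 6.8 kg.
Tool frame: the origin (TCP) lies on the mounting face of the last link; the fingertips stand 173 mm ahead of it and the grasp point (between the pads) lies 155 mm ahead of it (ctrl.hold_point_z is the distance from the TCP to the grasp point, in m); x points along the fingers, y is the direction in which the jaws open and shut, and the axes are right-handed (so a half turn about x gives the same grasp; the last joint's range is limited). The gripper opens to 85 mm and grips with 20 to 120 N. Pads are 22 mm wide; open, the fingers measure 114 mm over their backs; the gripper's body (76 mm by 85 mm) begins 54 mm behind the grasp point. The pads swing forward as they close: fully open they stand 13 mm farther back than shut.
Start: joints at [-1.32, 0.477, 0.022, 1.555, -0.011, 1.109, -0.083], TCP at [0.237, 0.632, 0.405] pointing down, gripper open.
Joint ranges: [-2.96, 2.96], [-0.34, 2.1], [-1.41, 1.46], [0.24, 2.44], [-1.37, 4.51], [0.17, 1.92], [-2.96, 2.96]. Speed limits (rad/s): [2.39, 2.39, 3.14, 3.14, 3.14, 3.14, 3.14].

INTERFACE

Orientations are given as a unit quaternion [w, x, y, z].
In Python, from plant import ctrl gives the robot as it stands.
- The arm moves only by the tool arm_command, never from a script. Its argument "rows" is a list of rows, each an object of numbers: "tx", "ty", "tz": the shift along the world's x, y, z in mm; "ax", "ay", "az": the turn, a rotation vector about the world's x, y, z in rad; "fingers": the closure, from 0 (fully open) to 1 (shut). A call has exactly 8 rows; each row is the pose to reach, as a shift and turn from the pose commanded when the call began; what a row does not reach only later rows make up. A row lasts 1/8 s, in which the tool goes at most 62.5 mm and 10.7 degrees, less where a joint would pass 70% of its speed; a pose out of reach is approached as far as the arm can. A call with a gripper value outside its range is refused whole. The fingers move at their own pace and stop on an object; "squeeze" is the grip in N (left out, the last holds). Time passes only in rows, so rows that repeat a pose let the fingers close, or fill a call up. It gives the time, the measured TCP pose, the force and the opening at its end, in the units of the state.
- ctrl.read_state(): the state, without advancing time (a new reading comes with each control period).
- ctrl.snapshot(name): name is "scene" or "top" or "wrist"; returns a dict with "frame" (400x640x3 uint8, blue, green, red), "camera_matrix" (3x3 intrinsics, pixels), "extrinsics" (4x4, takes a point from world to camera coordinates). Camera axes: x right, y up, looking along -z (the intrinsics and any distortion apply to the point x, -y, -z); pixel columns grow to the right and rows downward; lengths in m; the calibration is good to about 2 mm. A picture is of the moment at which its call begins. There is no depth.
- ctrl.finish_job(): hands the job in, once; it reports no verdict.
The state is a dict: "clock": time; "q": joint angles; "qvel": joint speeds; "joint_torque": joint torques, N m; "eef_pos": TCP position; "ee_rot": TCP orientation; "ft_force": force on the tool from outside, world axes, zero at the start; "wrist_torque": the same for the moment, N m; "width": opening from 0.0 (shut) to 1.0 (fully open).
Only numpy, scipy, OpenCV 4.12 (cv2) and the standard library are available. Lean on these libraries where they do the work, as an engineer would, in place of code of your own. Each camera call takes 0.05 s, during which the arm holds its last target. There are 200 camera calls.

## Working session

There is one attempt and no reset: what is moved stays moved. The work goes in short steps, Python scripts to look and compute and a tool call to move; the robot and the scene stay as the last step left them, time stands still between calls to the robot, and variables do not carry over. Pictures are saved under pics/ and viewed, about 8 in all and at most 12, crops included, and the job is handed in when it is done.

Besides the shell and the picture viewer there is one more tool, called by a JSON object that holds its "fn" and its "kwargs", one argument or row to a line. arm_command: Moves the arm, as the interface text tells. Its arguments: {"type":"object","properties":{"rows":{"type":"array"},"squeeze":{"type":"number"}},"required":["rows"]}

```bash
mkdir -p pics; ls; cat > h.py <<'E'
import numpy as np, cv2
from plant import ctrl
def snap(n,f):
    s=ctrl.snapshot(n); cv2.imwrite('pics/'+f+'.png',s['frame']); np.savez('pics/'+f+'.npz',K=s['camera_matrix'],E=s['extrinsics']); return s
def load(f):
    d=np.load('pics/'+f+'.npz'); return d['K'],d['E'],cv2.imread('pics/'+f+'.png')
def ray(K,E,uv,z):
    p=np.linalg.solve(K,[uv[0],uv[1],1.]); R=E[:3,:3]; t=E[:3,3]
    d=R.T@np.array([p[0],-p[1],-p[2]]); c=-R.T@t
    return c+d*(z-c[2])/d[2]
def proj(K,E,P):
    c=E[:3,:3]@np.array(P)+E[:3,3]; q=K@[c[0],-c[1],-c[2]]; return q[:2]/q[2]
E
python3 - <<'E'
from h import *
for n in ['scene','top']:
    s=snap(n,n+'0'); print({k:v for k,v in s.items() if k!='frame'})
print(ctrl.read_state())
E
```

```text
pics
{'camera_matrix': array([[383.27223097,   0.        , 318.13966128],
       [  0.        , 383.27223097, 204.89378749],
       [  0.        ,   0.        ,   1.        ]]), 'extrinsics': array([[ 0.18119675,  0.98342646, -0.0063359 , -0.08767357],
       [-0.73215749,  0.13919606,  0.66676072,  0.28379493],
       [ 0.65659207, -0.116176  ,  0.74524492, -1.38596208],
       [ 0.        ,  0.        ,  0.        ,  1.        ]])}
{'camera_matrix': array([[507.17659902,   0.        , 312.73521132],
       [  0.        , 507.17659902, 199.27537656],
       [  0.        ,   0.        ,   1.        ]]), 'extrinsics': array([[-0.00336621, -0.9997418 , -0.0224724 ,  0.03255978],
       [ 0.99322684, -0.00595262,  0.11603887, -0.47377736],
       [-0.11614268, -0.02192958,  0.99299042, -1.36069327],
       [ 0.        ,  0.        ,  0.        ,  1.        ]])}
{'clock': 0.1, 'q': array([-1.32009187,  0.47773963,  0.02234432,  1.55635774, -0.01151197,
        1.10928618, -0.08310124]), 'qvel': array([ 8.33244703e-05, -1.29545483e-03,  3.72068326e-04, -3.30148068e-03,
        8.96536629e-04, -5.66277770e-04, -2.29511730e-04]), 'joint_torque': array([ 4.38737581e-03, -5.97753775e+01,  1.61387376e+00, -2.81953239e+01,
        1.28676061e-02,  4.97130502e-03,  1.29593752e-05]), 'eef_pos': array([0.23693291, 0.63178635, 0.40380566]), 'ee_rot': array([ 0.69569281,  0.12558875,  0.69582441, -0.12675716]), 'ft_force': array([-0.75102599,  0.44902685,  0.55881246]), 'wrist_torque': array([-0.00690626, -0.0158136 ,  0.01637085]), 'width': 0.9980910535199706}
```

View pics/top0.png

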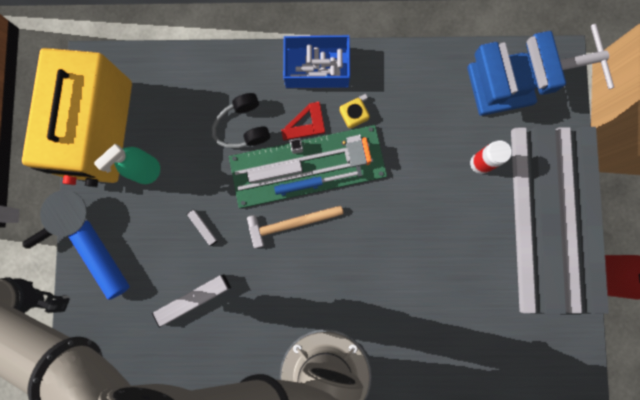

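View pics/scene0.png

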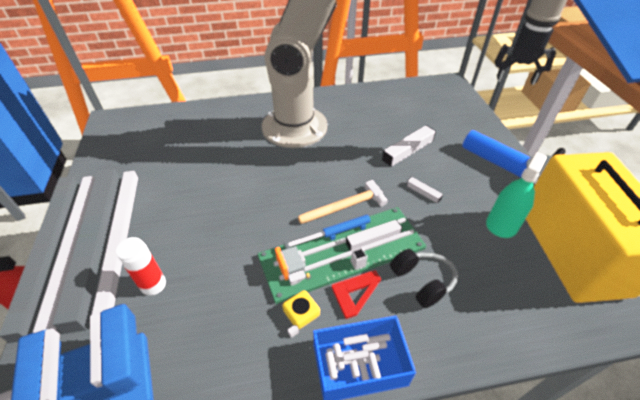

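Top view: jig at (308,167) with the orange plate at (366,150) and the stop block at (356,150). Tube candidates are the one on the jig at (275,170), a short one at (202,227) and a long one at (192,300). I choose the one lying on the jig between the rails, which is the middle size. Next I measure the jig and check with a close crop.

```bash
python3 - <<'E'
from h import *
K,E,im=load('top0')
hsv=cv2.cvtColor(im,cv2.COLOR_BGR2HSV)
g=cv2.inRange(hsv,(60,70,40),(90,255,255)); g[:, :200]=0; g[:110]=0; g[215:]=0; g[:,400:]=0
pts=np.argwhere(g)[:,::-1].astype(float)
W=np.array([ray(K,E,p,.016)[:2] for p in pts]).astype(np.float32)
r=cv2.minAreaRect(cv2.convexHull(W)); print(r, len(pts))
B=cv2.boxPoints(r); print(B)
o=cv2.inRange(hsv,(3,150,150),(18,255,255)); o[:,:340]=0;o[:,390:]=0;o[:120]=0;o[180:]=0
po=np.argwhere(o)[:,::-1].astype(float); Wo=np.array([ray(K,E,p,.071)[:2] for p in po]).astype(np.float32); print('orange',cv2.minAreaRect(Wo),len(po))
for k,(f,(x0,y0,w,h)) in enumerate([('top0',(215,110,190,110)),('scene0',(240,190,220,130))]):
    c=cv2.imread(f'pics/{f}.png')[y0:y0+h,x0:x0+w]; c=cv2.resize(c,None,fx=3.4,fy=3.4,interpolation=cv2.INTER_CUBIC)
    cv2.imwrite(f'pics/c{k}.png',c)
a=cv2.imread('pics/c0.png')
cv2.imwrite('pics/c0.png',a)
E
```

```text
((0.5692405700683594, 0.0463729202747345), (0.15293166041374207, 0.42117413878440857), 11.836660385131836) 4588
[[ 0.4512046   0.23679727]
 [ 0.53759676 -0.17542115]
 [ 0.68727654 -0.14405143]
 [ 0.6008844   0.268167  ]]
orange ((0.6017257571220398, -0.1147041916847229), (0.06723493337631226, 0.012465856038033962), 11.896675109863281) 116
```

View pics/c0.png

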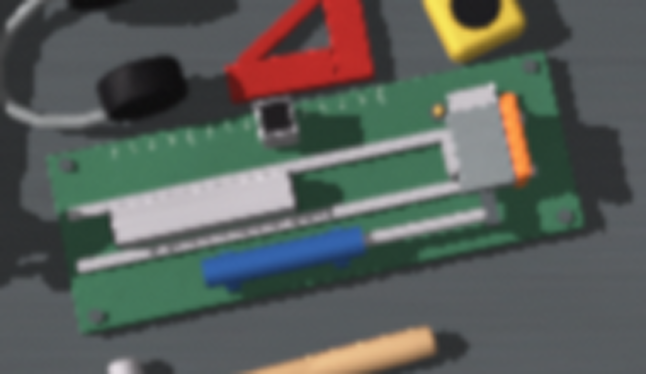

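The crop confirms it: the tube lies between the rails with a black cap at its left end, the pin is at crop (437,110), and the offcut at (277,118) is beside the rails. Next I compute frames and move targets.

```bash
cat >> h.py <<'E'
th=0.2070; O=np.array([.571,.0365]); ex=np.array([np.cos(th),np.sin(th)]); ey=np.array([-np.sin(th),np.cos(th)])
def J(x,y): return O+x*ex+y*ey
def L(w): d=np.array(w[:2])-O; return np.array([d@ex,d@ey])
E
python3 - <<'E'
from h import *
from scipy.spatial.transform import Rotation as R
K,E,im=load('top0')
hsv=cv2.cvtColor(im,cv2.COLOR_BGR2HSV)
for nm,p,z in [('tube+end',(249,175.6),.046),('tube-end',(215+293/3.4,110+190/3.4),.046),('pin',(215+437/3.4,110+110/3.4),.02),('offcut',(215+277/3.4,110+118/3.4),.061),('spray',(140,165),.1),('facecorner',(215+443/3.4,110+152/3.4),.05)]:
    w=ray(K,E,p,z); print(nm,w.round(4),L(w).round(4))
m=cv2.inRange(hsv,(0,0,150),(180,60,255)); 
n,l,st,c=cv2.connectedComponentsWithStats(m); k=l[172,270]; print(st[k] if k else 'none')
pp=np.argwhere(l==k)[:,::-1].astype(float); X=np.array([L(ray(K,E,p,.046)) for p in pp]); print(np.percentile(X,[1,50,99],axis=0).round(4))
s=ctrl.read_state(); q=s['ee_rot']; M=R.from_quat([q[1],q[2],q[3],q[0]]).as_matrix(); print(M.round(3))
print('start',J(0,-.205),'delta mm',(J(0,-.205)-s['eef_pos'][:2])*1000)
y=M[:2,1]; a=np.arctan2(y[1],y[0]); print('az to jig x',(th-a+np.pi/2)%np.pi-np.pi/2)
E
```

```text
tube+end [0.5378 0.2034 0.046 ] [0.0018 0.1702]
tube-end [0.5636 0.0611 0.046 ] [-0.0022  0.0256]
pin [ 0.634  -0.0558  0.02  ] [ 0.0427 -0.1033]
offcut [0.6191 0.0732 0.061 ] [0.0546 0.026 ]
spray [0.5592 0.4839 0.1   ] [0.0804 0.4403]
facecorner [ 0.5928 -0.0591  0.05  ] [ 0.0017 -0.098 ]
[ 238  145  127   36 1193]
[[-0.0281 -0.139 ]
 [ 0.0045  0.0553]
 [ 0.0228  0.186 ]]
[[-0.     0.351  0.936]
 [-0.002  0.936 -0.351]
 [-1.    -0.002  0.   ]]
start [ 0.6131326  -0.16412364] delta mm [ 376.19968602 -795.90998714]
az to jig x -1.0050036891069463
```

{"fn": "arm_command", "kwargs": {
  "rows": [
    {"tx": 24, "ty": -50, "tz": 0, "az": -0.06, "fingers": 1},
    {"tx": 48, "ty": -100, "tz": 0, "az": -0.12, "fingers": 1},
    {"tx": 72, "ty": -150, "tz": 0, "az": -0.18, "fingers": 1},
    {"tx": 96, "ty": -200, "tz": 0, "az": -0.25, "fingers": 1},
    {"tx": 120, "ty": -250, "tz": 0, "az": -0.32, "fingers": 1},
    {"tx": 144, "ty": -300, "tz": 0, "az": -0.39, "fingers": 1},
    {"tx": 166, "ty": -350, "tz": 0, "az": -0.46, "fingers": 1},
    {"tx": 188, "ty": -400, "tz": 0, "az": -0.52, "fingers": 1}
  ]
}}

```text
invalid input
```

{"fn": "arm_command", "kwargs": {
  "rows": [
    {"tx": 24, "ty": -50, "tz": 0, "az": -0.06, "fingers": 1},
    {"tx": 48, "ty": -100, "tz": 0, "az": -0.12, "fingers": 1},
    {"tx": 72, "ty": -150, "tz": 0, "az": -0.18, "fingers": 1},
    {"tx": 96, "ty": -200, "tz": 0, "az": -0.25, "fingers": 1},
    {"tx": 120, "ty": -250, "tz": 0, "az": -0.32, "fingers": 1},
    {"tx": 144, "ty": -300, "tz": 0, "az": -0.39, "fingers": 1},
    {"tx": 166, "ty": -350, "tz": 0, "az": -0.44, "fingers": 1},
    {"tx": 188, "ty": -396, "tz": 0, "az": -0.485, "fingers": 1}
  ]
}}

```text
invalid input
```

{"fn": "arm_command", "kwargs": {
  "rows": [
    {"tz": -20, "fingers": 1},
    {"tz": -50, "fingers": 1},
    {"tz": -80, "fingers": 1},
    {"tz": -100, "fingers": 1},
    {"tz": -120, "fingers": 1},
    {"tz": -130, "fingers": 1},
    {"tz": -130, "fingers": 1},
    {"tz": -130, "fingers": 1}
  ]
}}

```text
invalid input
```

```bash
cat > st.py <<'E'
from h import *
from scipy.spatial.transform import Rotation as R
s=ctrl.read_state(); q=s['ee_rot']; M=R.from_quat([q[1],q[2],q[3],q[0]]).as_matrix()
print('t',s['clock'],'eef',s['eef_pos'].round(4),'local',L(s['eef_pos']).round(4),'tooly yaw err',round(float(np.cross(ex,M[:2,1])),3),M[:,0].round(3),'F',s['ft_force'].round(2),'w',round(s['width'],3))
E
python3 st.py; python3 - <<'E'
from h import *
a=snap('scene','s1')['frame'];b=snap('top','t1')['frame'];w=snap('wrist','w1')['frame']
c=np.vstack([cv2.resize(a[130:330,200:520],(768,480))[:300],cv2.resize(w,(480,300)).repeat(1,0) if 0 else np.hstack([cv2.resize(w,(448,280)),cv2.resize(b[80:220,230:390],(320,280))])])
cv2.imwrite('pics/m1.png',c)
E
```

```text
t 0.1 eef [0.2369 0.6318 0.4038] local [-0.2046  0.6512] tooly yaw err 0.844 [-0.    -0.002 -1.   ] F [-0.75  0.45  0.56] w 0.998st.py:4: DeprecationWarning: Arrays of 2-dimensional vectors are deprecated. Use arrays of 3-dimensional vectors instead. (deprecated in NumPy 2.0)
  print('t',s['clock'],'eef',s['eef_pos'].round(4),'local',L(s['eef_pos']).round(4),'tooly yaw err',round(float(np.cross(ex,M[:2,1])),3),M[:,0].round(3),'F',s['ft_force'].round(2),'w',round(s['width'],3))
```

View pics/m1.png

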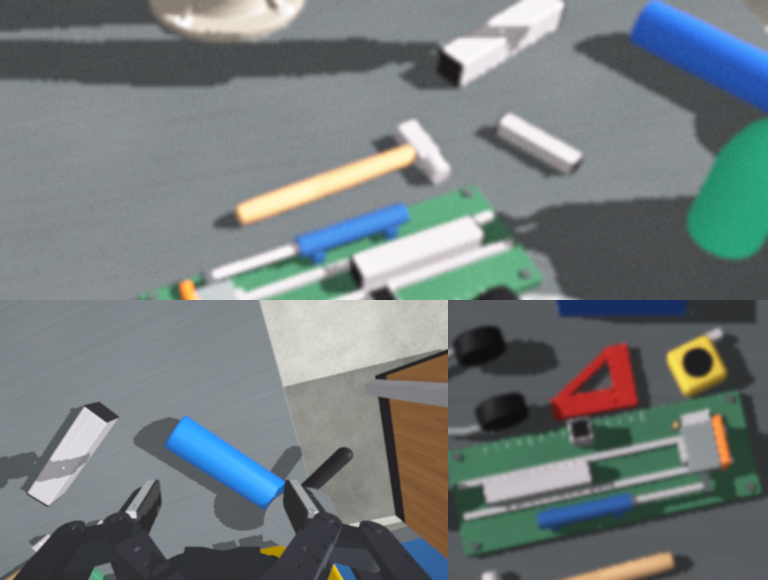

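The moves were refused and the arm is still at the start, probably because every key must be given. I'll retry with full rows.

{"fn": "arm_command", "kwargs": {
  "rows": [
    {"tx": 24, "ty": -50, "tz": 0, "ax": 0, "ay": 0, "az": -0.06, "fingers": 1},
    {"tx": 48, "ty": -100, "tz": 0, "ax": 0, "ay": 0, "az": -0.12, "fingers": 1},
    {"tx": 72, "ty": -150, "tz": 0, "ax": 0, "ay": 0, "az": -0.18, "fingers": 1},
    {"tx": 96, "ty": -200, "tz": 0, "ax": 0, "ay": 0, "az": -0.25, "fingers": 1},
    {"tx": 120, "ty": -250, "tz": 0, "ax": 0, "ay": 0, "az": -0.32, "fingers": 1},
    {"tx": 144, "ty": -300, "tz": 0, "ax": 0, "ay": 0, "az": -0.39, "fingers": 1},
    {"tx": 166, "ty": -350, "tz": 0, "ax": 0, "ay": 0, "az": -0.46, "fingers": 1},
    {"tx": 188, "ty": -400, "tz": 0, "ax": 0, "ay": 0, "az": -0.52, "fingers": 1}
  ],
  "squeeze": 30
}}

```text
clock: 1.25
eef_pos: [0.4255, 0.2303, 0.4049]
ee_rot: [0.64, 0.302, 0.64, -0.301]
ft_force: [1.4, 0.2, 0.1]
width: 0.002
```

{"fn": "arm_command", "kwargs": {
  "rows": [
    {"tx": 24, "ty": -50, "tz": 0, "ax": 0, "ay": 0, "az": -0.06, "fingers": 1},
    {"tx": 48, "ty": -100, "tz": 0, "ax": 0, "ay": 0, "az": -0.12, "fingers": 1},
    {"tx": 72, "ty": -150, "tz": 0, "ax": 0, "ay": 0, "az": -0.18, "fingers": 1},
    {"tx": 96, "ty": -200, "tz": 0, "ax": 0, "ay": 0, "az": -0.25, "fingers": 1},
    {"tx": 120, "ty": -250, "tz": 0, "ax": 0, "ay": 0, "az": -0.32, "fingers": 1},
    {"tx": 144, "ty": -300, "tz": 0, "ax": 0, "ay": 0, "az": -0.39, "fingers": 1},
    {"tx": 166, "ty": -350, "tz": 0, "ax": 0, "ay": 0, "az": -0.44, "fingers": 1},
    {"tx": 188, "ty": -396, "tz": 0, "ax": 0, "ay": 0, "az": -0.485, "fingers": 1}
  ]
}}

```text
clock: 2.25
eef_pos: [0.6136, -0.1657, 0.4047]
ee_rot: [0.549, 0.446, 0.549, -0.446]
ft_force: [1.0, 0.4, 1.3]
width: 0.001
```

{"fn": "arm_command", "kwargs": {
  "rows": [
    {"tx": 0, "ty": 0, "tz": -20, "ax": 0, "ay": 0, "az": 0, "fingers": 1},
    {"tx": 0, "ty": 0, "tz": -50, "ax": 0, "ay": 0, "az": 0, "fingers": 1},
    {"tx": 0, "ty": 0, "tz": -80, "ax": 0, "ay": 0, "az": 0, "fingers": 1},
    {"tx": 0, "ty": 0, "tz": -100, "ax": 0, "ay": 0, "az": 0, "fingers": 1},
    {"tx": 0, "ty": 0, "tz": -120, "ax": 0, "ay": 0, "az": 0, "fingers": 1},
    {"tx": 0, "ty": 0, "tz": -130, "ax": 0, "ay": 0, "az": 0, "fingers": 1},
    {"tx": 0, "ty": 0, "tz": -130, "ax": 0, "ay": 0, "az": 0, "fingers": 1},
    {"tx": 0, "ty": 0, "tz": -130, "ax": 0, "ay": 0, "az": 0, "fingers": 1}
  ]
}}

```text
clock: 3.25
eef_pos: [0.6134, -0.1642, 0.2755]
ee_rot: [0.549, 0.446, 0.549, -0.445]
ft_force: [-0.2, -0.4, 0.3]
width: 0.0
```

```bash
sed -i 's/np.cross(ex,M\[:2,1\])/ex[0]*M[1,1]-ex[1]*M[0,1]/' st.py; python3 st.py; python3 - <<'E'
from h import *
a=snap('scene','s1')['frame'];b=snap('top','t1')['frame'];w=snap('wrist','w1')['frame']
c=np.vstack([cv2.resize(a[190:310,220:420],(500,300)),np.hstack([cv2.resize(w,(448,280)),cv2.resize(b[80:220,300:460],(320,280))])[:, :500] if 0 else cv2.resize(w,(500,280))])
c=np.hstack([c,cv2.resize(b[70:260,320:420],(300,580))])
cv2.imwrite('pics/m2.png',c)
E
```

```text
t 3.25 eef [ 0.6134 -0.1642  0.2755] local [ 2.000e-04 -2.051e-01] tooly yaw err -0.0 [ 0.001 -0.    -1.   ] F [-0.17 -0.37  0.28] w 0.0
```

View pics/m2.png

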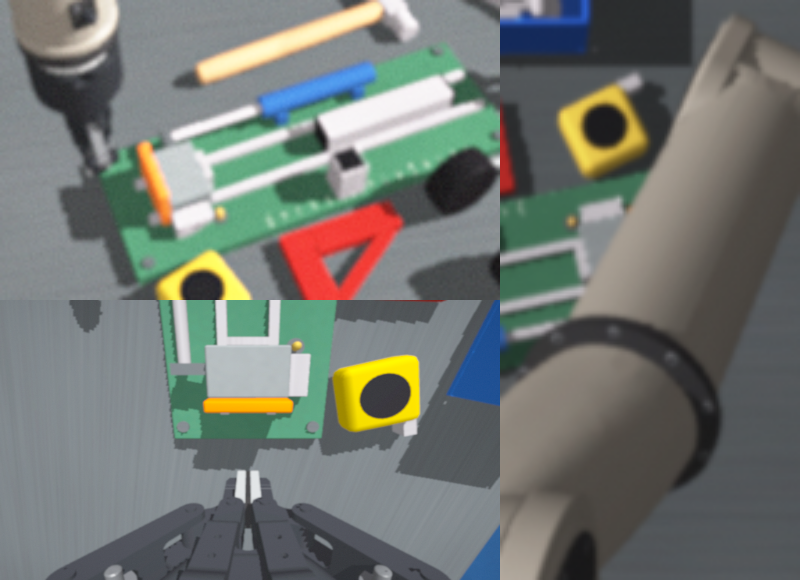

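The wrist view shows the fingers centred on the orange plate (panel 248,485 against 248,405). I check the fingertip height with the scene view.

```bash
python3 - <<'E'
from h import *
K,E,im=load('s1'); x,y=J(0,-.205)
for z in (.1205,.1025,.0895): print(z,proj(K,E,[x,y,z]))
c=cv2.resize(im[215:275,230:290],(600,600),interpolation=cv2.INTER_CUBIC); cv2.imwrite('pics/m3.png',c)
E
```

```text
0.1205 [257.33301376 252.05821617]
0.1025 [258.30087912 256.52617662]
0.0895 [258.98190199 259.66998504]
```

View pics/m3.png

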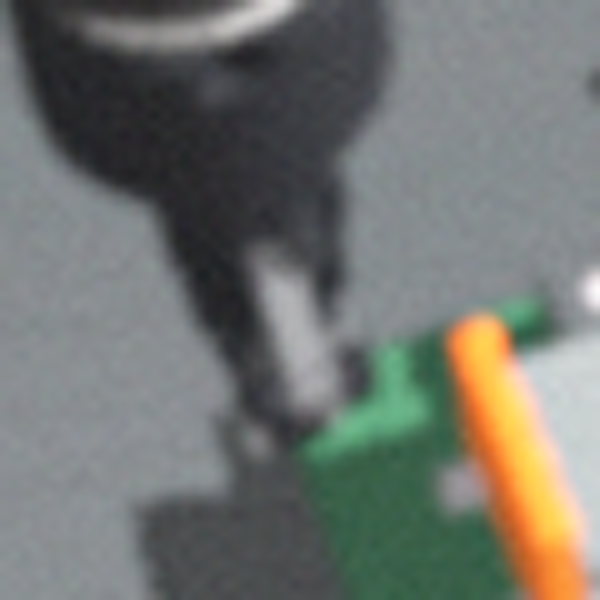

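Tip sits at about pixel (259,258), which fits 173 mm with the jaws shut. Next: descend and approach.

{"fn": "arm_command", "kwargs": {
  "rows": [
    {"tx": 0, "ty": 0, "tz": -20, "ax": 0, "ay": 0, "az": 0, "fingers": 1},
    {"tx": 0, "ty": 0, "tz": -40, "ax": 0, "ay": 0, "az": 0, "fingers": 1},
    {"tx": 0, "ty": 0, "tz": -55, "ax": 0, "ay": 0, "az": 0, "fingers": 1},
    {"tx": 0, "ty": 0, "tz": -62, "ax": 0, "ay": 0, "az": 0, "fingers": 1},
    {"tx": -1, "ty": 5, "tz": -62, "ax": 0, "ay": 0, "az": 0, "fingers": 1},
    {"tx": -3, "ty": 13, "tz": -62, "ax": 0, "ay": 0, "az": 0, "fingers": 1},
    {"tx": -4, "ty": 20, "tz": -62, "ax": 0, "ay": 0, "az": 0, "fingers": 1},
    {"tx": -5, "ty": 24, "tz": -62, "ax": 0, "ay": 0, "az": 0, "fingers": 1}
  ]
}}

```text
clock: 4.4
eef_pos: [0.6082, -0.1389, 0.2131]
ee_rot: [0.549, 0.446, 0.549, -0.445]
ft_force: [0.6, 0.6, -1.2]
width: -0.001
```

{"fn": "arm_command", "kwargs": {
  "rows": [
    {"tx": -2, "ty": 10, "tz": 0, "ax": 0, "ay": 0, "az": 0, "fingers": 1},
    {"tx": -4, "ty": 20, "tz": 0, "ax": 0, "ay": 0, "az": 0, "fingers": 1},
    {"tx": -6, "ty": 30, "tz": 0, "ax": 0, "ay": 0, "az": 0, "fingers": 1},
    {"tx": -8, "ty": 40, "tz": 0, "ax": 0, "ay": 0, "az": 0, "fingers": 1},
    {"tx": -10, "ty": 50, "tz": 0, "ax": 0, "ay": 0, "az": 0, "fingers": 1},
    {"tx": -12, "ty": 60, "tz": 0, "ax": 0, "ay": 0, "az": 0, "fingers": 1},
    {"tx": -14, "ty": 68, "tz": 0, "ax": 0, "ay": 0, "az": 0, "fingers": 1},
    {"tx": -16, "ty": 74, "tz": 0, "ax": 0, "ay": 0, "az": 0, "fingers": 1}
  ]
}}

```text
clock: 5.4
eef_pos: [0.5925, -0.0674, 0.2131]
ee_rot: [0.55, 0.446, 0.547, -0.446]
ft_force: [4.2, -6.7, -4.3]
width: -0.002
```

```bash
python3 st.py; python3 - <<'E'
from h import *
w=snap('wrist','w2')['frame'];a=snap('scene','s2')['frame']
cv2.imwrite('pics/m4.png',np.vstack([cv2.resize(a[190:310,220:420],(500,300)),cv2.resize(w,(500,300))]))
E
```

```text
t 5.4 eef [ 0.5925 -0.0674  0.2131] local [-0.0004 -0.1061] tooly yaw err -0.002 [ 0.003 -0.003 -1.   ] F [ 4.22 -6.69 -4.28] w -0.002
```

View pics/m4.png

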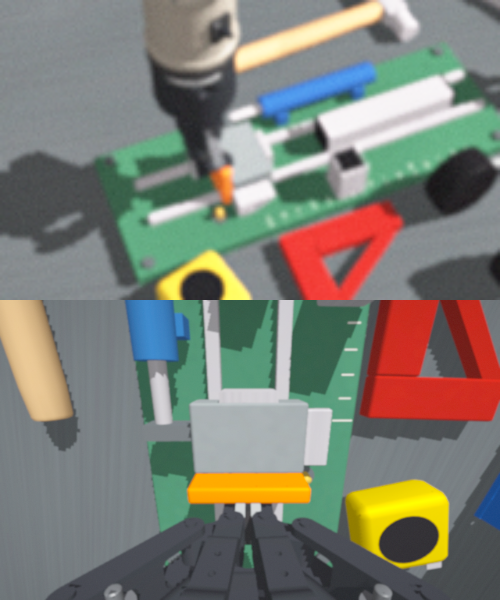

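The stop is pushed to about 0.065. The lug (wrist panel 318,437) has cleared the pin (308,480), so I let go by retreating.

{"fn": "arm_command", "kwargs": {
  "rows": [
    {"tx": 1, "ty": -5, "tz": 0, "ax": 0, "ay": 0, "az": 0, "fingers": 1},
    {"tx": 3, "ty": -12, "tz": 0, "ax": 0, "ay": 0, "az": 0, "fingers": 1},
    {"tx": 5, "ty": -22, "tz": 0, "ax": 0, "ay": 0, "az": 0, "fingers": 1},
    {"tx": 7, "ty": -34, "tz": 0, "ax": 0, "ay": 0, "az": 0, "fingers": 1},
    {"tx": 9, "ty": -46, "tz": 0, "ax": 0, "ay": 0, "az": 0, "fingers": 1},
    {"tx": 11, "ty": -55, "tz": 0, "ax": 0, "ay": 0, "az": 0, "fingers": 1},
    {"tx": 12, "ty": -60, "tz": 0, "ax": 0, "ay": 0, "az": 0, "fingers": 1},
    {"tx": 12, "ty": -60, "tz": 0, "ax": 0, "ay": 0, "az": 0, "fingers": 1}
  ]
}}

```text
clock: 6.5
eef_pos: [0.604, -0.1264, 0.2127]
ee_rot: [0.549, 0.446, 0.549, -0.446]
ft_force: [-0.4, -0.2, -1.2]
width: -0.005
```

```bash
python3 st.py; python3 - <<'E'
from h import *
w=snap('wrist','w3');a=snap('scene','s3')['frame']
cv2.imwrite('pics/m5.png',np.vstack([cv2.resize(a[190:310,220:420],(500,300)),cv2.resize(w['frame'],(500,300))]))
hsv=cv2.cvtColor(w['frame'],cv2.COLOR_BGR2HSV); o=cv2.inRange(hsv,(3,150,150),(19,255,255))
n,l,st,c=cv2.connectedComponentsWithStats(o); k=1+st[1:,4].argmax(); print(st[k])
K,E=w['camera_matrix'],w['extrinsics']; x,y,ww,h,_=st[k]
print('plate top back edge',L(ray(K,E,(x+ww/2,y),.071)))
E
```

```text
t 6.5 eef [ 0.604  -0.1264  0.2127] local [-0.0012 -0.1662] tooly yaw err -0.001 [-0.  0. -1.] F [-0.43 -0.16 -1.19] w -0.005
[ 232  132  180   32 1417]
plate top back edge [-0.00043624 -0.09707421]
```

View pics/m5.png

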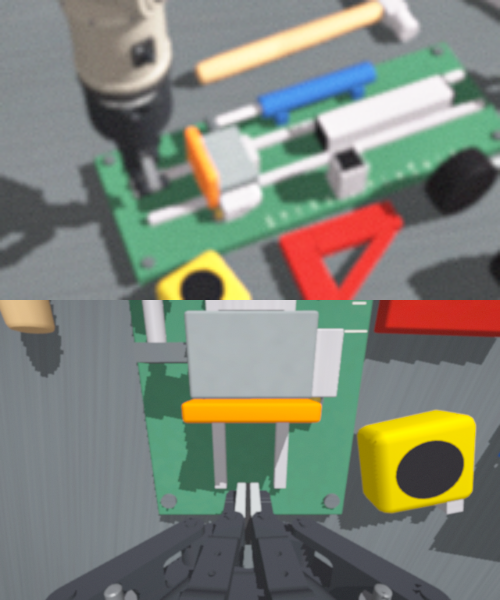

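The stop has sprung back and latched mid-travel: plate top edge measured at y ≈ -0.097, expected -0.100. Now I lift over to beyond the tube's +y end.

{"fn": "arm_command", "kwargs": {
  "rows": [
    {"tx": 0, "ty": 0, "tz": 40, "ax": 0, "ay": 0, "az": 0, "fingers": 1},
    {"tx": 0, "ty": 0, "tz": 90, "ax": 0, "ay": 0, "az": 0, "fingers": 1},
    {"tx": -6, "ty": 30, "tz": 120, "ax": 0, "ay": 0, "az": 0, "fingers": 1},
    {"tx": -16, "ty": 80, "tz": 120, "ax": 0, "ay": 0, "az": 0, "fingers": 1},
    {"tx": -27, "ty": 132, "tz": 120, "ax": 0, "ay": 0, "az": 0, "fingers": 1},
    {"tx": -38, "ty": 185, "tz": 120, "ax": 0, "ay": 0, "az": 0, "fingers": 1},
    {"tx": -49, "ty": 238, "tz": 120, "ax": 0, "ay": 0, "az": 0, "fingers": 1},
    {"tx": -59, "ty": 290, "tz": 120, "ax": 0, "ay": 0, "az": 0, "fingers": 1}
  ]
}}

```text
clock: 7.6
eef_pos: [0.5441, 0.1663, 0.3328]
ee_rot: [0.549, 0.446, 0.549, -0.445]
ft_force: [0.7, -0.3, 0.1]
width: 0.002
```

{"fn": "arm_command", "kwargs": {
  "rows": [
    {"tx": -9, "ty": 44, "tz": 0, "ax": 0, "ay": 0, "az": 0, "fingers": 1},
    {"tx": -16, "ty": 76, "tz": 0, "ax": 0, "ay": 0, "az": 0, "fingers": 1},
    {"tx": -18, "ty": 86, "tz": 0, "ax": 0, "ay": 0, "az": 0, "fingers": 1},
    {"tx": -18, "ty": 86, "tz": -20, "ax": 0, "ay": 0, "az": 0, "fingers": 1},
    {"tx": -18, "ty": 86, "tz": -50, "ax": 0, "ay": 0, "az": 0, "fingers": 1},
    {"tx": -18, "ty": 86, "tz": -70, "ax": 0, "ay": 0, "az": 0, "fingers": 1},
    {"tx": -18, "ty": 86, "tz": -80, "ax": 0, "ay": 0, "az": 0, "fingers": 1},
    {"tx": -18, "ty": 86, "tz": -80, "ax": 0, "ay": 0, "az": 0, "fingers": 1}
  ]
}}

```text
clock: 8.6
eef_pos: [0.5272, 0.2492, 0.2525]
ee_rot: [0.549, 0.446, 0.549, -0.446]
ft_force: [0.2, 0.1, 0.2]
width: 0.001
```

```bash
python3 st.py; python3 - <<'E'
from h import *
w=snap('wrist','w4');a=snap('scene','s4')['frame']
cv2.imwrite('pics/m6.png',np.vstack([cv2.resize(a[170:290,260:460],(500,300)),cv2.resize(w['frame'],(500,300))]))
K,E=w['camera_matrix'],w['extrinsics']
for p in [(0,.170),(-.015,.170),(.015,.170),(0,.19),(0,.21)]: print(p,proj(K,E,[*J(*p),.046])*[500/640,.75]+[0,300])
E
```

```text
t 8.6 eef [0.5272 0.2492 0.2525] local [0.0008 0.2172] tooly yaw err -0.001 [-0.001 -0.001 -1.   ] F [0.21 0.12 0.18] w 0.001
(0, 0.17) [248.31982096 523.2402143 ]
(-0.015, 0.17) [231.07881668 523.23510265]
(0.015, 0.17) [265.56566599 523.24532738]
(0, 0.19) [248.31807669 503.83868014]
(0, 0.21) [248.31622163 483.20479945]
```

View pics/m6.png

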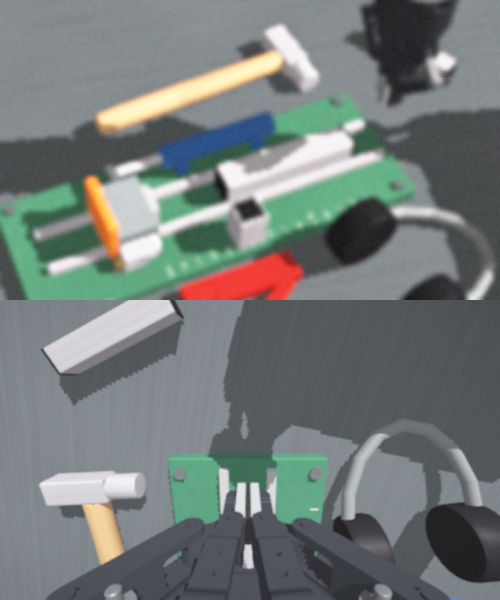

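Clear of the tube. I descend between the rail ends (tip at 28 mm) and push slowly.

{"fn": "arm_command", "kwargs": {
  "rows": [
    {"tx": 0, "ty": 0, "tz": -20, "ax": 0, "ay": 0, "az": 0, "fingers": 1},
    {"tx": 0, "ty": 0, "tz": -40, "ax": 0, "ay": 0, "az": 0, "fingers": 1},
    {"tx": 0, "ty": 0, "tz": -48, "ax": 0, "ay": 0, "az": 0, "fingers": 1},
    {"tx": 0, "ty": 0, "tz": -51, "ax": 0, "ay": 0, "az": 0, "fingers": 1},
    {"tx": 1, "ty": -8, "tz": -51, "ax": 0, "ay": 0, "az": 0, "fingers": 1},
    {"tx": 3, "ty": -16, "tz": -51, "ax": 0, "ay": 0, "az": 0, "fingers": 1},
    {"tx": 5, "ty": -24, "tz": -51, "ax": 0, "ay": 0, "az": 0, "fingers": 1},
    {"tx": 6, "ty": -30, "tz": -51, "ax": 0, "ay": 0, "az": 0, "fingers": 1}
  ]
}}

```text
clock: 9.7
eef_pos: [0.5333, 0.2192, 0.2021]
ee_rot: [0.549, 0.446, 0.549, -0.446]
ft_force: [-0.1, 2.6, 2.4]
width: 0.003
```

{"fn": "arm_command", "kwargs": {
  "rows": [
    {"tx": 1, "ty": -6, "tz": 0, "ax": 0, "ay": 0, "az": 0, "fingers": 1},
    {"tx": 2, "ty": -12, "tz": 0, "ax": 0, "ay": 0, "az": 0, "fingers": 1},
    {"tx": 4, "ty": -20, "tz": 0, "ax": 0, "ay": 0, "az": 0, "fingers": 1},
    {"tx": 6, "ty": -29, "tz": 0, "ax": 0, "ay": 0, "az": 0, "fingers": 1},
    {"tx": 8, "ty": -38, "tz": 0, "ax": 0, "ay": 0, "az": 0, "fingers": 1},
    {"tx": 10, "ty": -47, "tz": 0, "ax": 0, "ay": 0, "az": 0, "fingers": 1},
    {"tx": 11, "ty": -54, "tz": 0, "ax": 0, "ay": 0, "az": 0, "fingers": 1},
    {"tx": 12, "ty": -58, "tz": 0, "ax": 0, "ay": 0, "az": 0, "fingers": 1}
  ]
}}

```text
clock: 10.7
eef_pos: [0.5451, 0.1614, 0.2017]
ee_rot: [0.549, 0.446, 0.549, -0.446]
ft_force: [-1.2, 4.4, 3.7]
width: 0.004
```

```bash
python3 st.py; python3 - <<'E'
from h import *
a=snap('scene','s5')['frame']
cv2.imwrite('pics/m7.png',cv2.resize(a[190:290,260:430],(765,450),interpolation=cv2.INTER_CUBIC))
E
```

```text
t 10.7 eef [0.5451 0.1614 0.2017] local [0.0003 0.1275] tooly yaw err -0.001 [-0. -0. -1.] F [-1.17  4.37  3.69] w 0.004
```

View pics/m7.png

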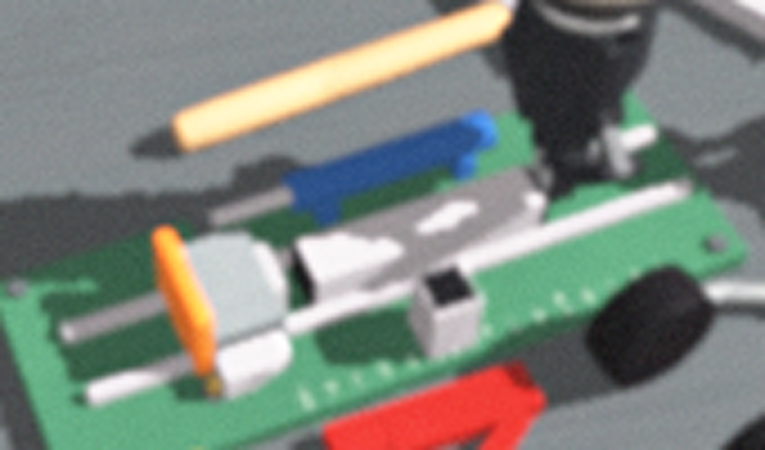

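The tube is moving, with a small gap left at panel (290,270). I continue in small steps and watch the force.

{"fn": "arm_command", "kwargs": {
  "rows": [
    {"tx": 0.5, "ty": -2.5, "tz": 0, "ax": 0, "ay": 0, "az": 0, "fingers": 1},
    {"tx": 1, "ty": -5, "tz": 0, "ax": 0, "ay": 0, "az": 0, "fingers": 1},
    {"tx": 1.5, "ty": -7, "tz": 0, "ax": 0, "ay": 0, "az": 0, "fingers": 1},
    {"tx": 2, "ty": -9, "tz": 0, "ax": 0, "ay": 0, "az": 0, "fingers": 1},
    {"tx": 2, "ty": -10, "tz": 0, "ax": 0, "ay": 0, "az": 0, "fingers": 1},
    {"tx": 2.2, "ty": -11, "tz": 0, "ax": 0, "ay": 0, "az": 0, "fingers": 1},
    {"tx": 2.4, "ty": -12, "tz": 0, "ax": 0, "ay": 0, "az": 0, "fingers": 1},
    {"tx": 2.6, "ty": -13, "tz": 0, "ax": 0, "ay": 0, "az": 0, "fingers": 1}
  ]
}}

```text
clock: 11.75
eef_pos: [0.5476, 0.1488, 0.2016]
ee_rot: [0.549, 0.446, 0.549, -0.446]
ft_force: [-0.1, 1.3, -0.9]
width: -0.003
```

{"fn": "arm_command", "kwargs": {
  "rows": [
    {"tx": 0.1, "ty": -0.5, "tz": 0, "ax": 0, "ay": 0, "az": 0, "fingers": 1},
    {"tx": 0.2, "ty": -1, "tz": 0, "ax": 0, "ay": 0, "az": 0, "fingers": 1},
    {"tx": 0.3, "ty": -1.5, "tz": 0, "ax": 0, "ay": 0, "az": 0, "fingers": 1},
    {"tx": 0.4, "ty": -2, "tz": 0, "ax": 0, "ay": 0, "az": 0, "fingers": 1},
    {"tx": 0.4, "ty": -2.3, "tz": 0, "ax": 0, "ay": 0, "az": 0, "fingers": 1},
    {"tx": 0.5, "ty": -2.6, "tz": 0, "ax": 0, "ay": 0, "az": 0, "fingers": 1},
    {"tx": 0.6, "ty": -3, "tz": 0, "ax": 0, "ay": 0, "az": 0, "fingers": 1},
    {"tx": 0.6, "ty": -3, "tz": 0, "ax": 0, "ay": 0, "az": 0, "fingers": 1}
  ]
}}

```text
clock: 12.75
eef_pos: [0.5482, 0.146, 0.2017]
ee_rot: [0.549, 0.446, 0.549, -0.446]
ft_force: [-0.4, 1.4, 0.2]
width: -0.004
```

```bash
python3 st.py; python3 - <<'E'
from h import *
a=snap('scene','s6')['frame']
cv2.imwrite('pics/m8.png',cv2.resize(a[220:290,280:400],(780,455),interpolation=cv2.INTER_CUBIC))
E
```

```text
t 12.75 eef [0.5482 0.146  0.2017] local [0.0002 0.1118] tooly yaw err -0.0 [ 0. -0. -1.] F [-0.44  1.39  0.24] w -0.004
```

View pics/m8.png

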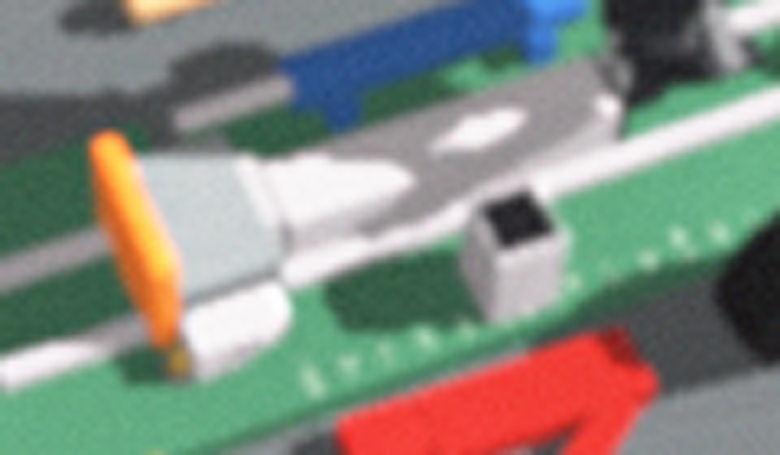

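The cap is at the stop's face as far as the picture can tell. I press on a little to feel the contact.

{"fn": "arm_command", "kwargs": {
  "rows": [
    {"tx": 0.1, "ty": -0.4, "tz": 0, "ax": 0, "ay": 0, "az": 0, "fingers": 1},
    {"tx": 0.2, "ty": -0.8, "tz": 0, "ax": 0, "ay": 0, "az": 0, "fingers": 1},
    {"tx": 0.2, "ty": -1.2, "tz": 0, "ax": 0, "ay": 0, "az": 0, "fingers": 1},
    {"tx": 0.3, "ty": -1.6, "tz": 0, "ax": 0, "ay": 0, "az": 0, "fingers": 1},
    {"tx": 0.4, "ty": -2, "tz": 0, "ax": 0, "ay": 0, "az": 0, "fingers": 1},
    {"tx": 0.4, "ty": -2, "tz": 0, "ax": 0, "ay": 0, "az": 0, "fingers": 1},
    {"tx": 0.4, "ty": -2, "tz": 0, "ax": 0, "ay": 0, "az": 0, "fingers": 1},
    {"tx": 0.4, "ty": -2, "tz": 0, "ax": 0, "ay": 0, "az": 0, "fingers": 1}
  ]
}}

```text
clock: 13.8
eef_pos: [0.5484, 0.1454, 0.2017]
ee_rot: [0.549, 0.446, 0.55, -0.445]
ft_force: [-1.9, 6.2, 0.2]
width: 0.002
```

The force rose to 6 N and the tool moved only 0.6 of 2 mm, at the predicted y of 0.111, so the tube is butted. I back off straight and lift.

{"fn": "arm_command", "kwargs": {
  "rows": [
    {"tx": -0.4, "ty": 2, "tz": 0, "ax": 0, "ay": 0, "az": 0, "fingers": 1},
    {"tx": -1, "ty": 5, "tz": 0, "ax": 0, "ay": 0, "az": 0, "fingers": 1},
    {"tx": -3, "ty": 14, "tz": 0, "ax": 0, "ay": 0, "az": 0, "fingers": 1},
    {"tx": -6, "ty": 28, "tz": 0, "ax": 0, "ay": 0, "az": 0, "fingers": 1},
    {"tx": -8, "ty": 40, "tz": 10, "ax": 0, "ay": 0, "az": 0, "fingers": 1},
    {"tx": -8, "ty": 40, "tz": 40, "ax": 0, "ay": 0, "az": 0, "fingers": 1},
    {"tx": -8, "ty": 40, "tz": 80, "ax": 0, "ay": 0, "az": 0, "fingers": 1},
    {"tx": -8, "ty": 40, "tz": 120, "ax": 0, "ay": 0, "az": 0, "fingers": 1}
  ]
}}

```text
clock: 14.8
eef_pos: [0.5403, 0.1849, 0.3235]
ee_rot: [0.549, 0.446, 0.549, -0.445]
ft_force: [-0.1, 0.3, 0.6]
width: 0.002
```

{"fn": "arm_command", "kwargs": {
  "rows": [
    {"tx": -10, "ty": 40, "tz": 20, "ax": 0, "ay": 0, "az": 0, "fingers": 1},
    {"tx": -20, "ty": 80, "tz": 30, "ax": 0, "ay": 0, "az": 0, "fingers": 1},
    {"tx": -30, "ty": 120, "tz": 30, "ax": 0, "ay": 0, "az": 0, "fingers": 1},
    {"tx": -40, "ty": 150, "tz": 30, "ax": 0, "ay": 0, "az": 0, "fingers": 1},
    {"tx": -50, "ty": 180, "tz": 30, "ax": 0, "ay": 0, "az": 0, "fingers": 1},
    {"tx": -60, "ty": 200, "tz": 30, "ax": 0, "ay": 0, "az": 0, "fingers": 1},
    {"tx": -60, "ty": 200, "tz": 30, "ax": 0, "ay": 0, "az": 0, "fingers": 1},
    {"tx": -60, "ty": 200, "tz": 30, "ax": 0, "ay": 0, "az": 0, "fingers": 1}
  ]
}}

```text
clock: 15.8
eef_pos: [0.4812, 0.3827, 0.3519]
ee_rot: [0.549, 0.446, 0.548, -0.446]
ft_force: [0.1, -0.3, -0.0]
width: 0.0
```

```bash
python3 st.py; python3 - <<'E'
from h import *
a=snap('scene','s7')['frame'];b=snap('top','t7')['frame']
cv2.imwrite('pics/m9.png',np.vstack([cv2.resize(a[190:290,250:420],(600,300),interpolation=cv2.INTER_CUBIC),cv2.resize(b[120:215,215:405],(600,300),interpolation=cv2.INTER_CUBIC)]))
E
```

```text
t 15.8 eef [0.4812 0.3827 0.3519] local [-0.0168  0.3573] tooly yaw err -0.002 [ 0.    -0.001 -1.   ] F [ 0.07 -0.3  -0.03] w 0.0
```

View pics/m9.png

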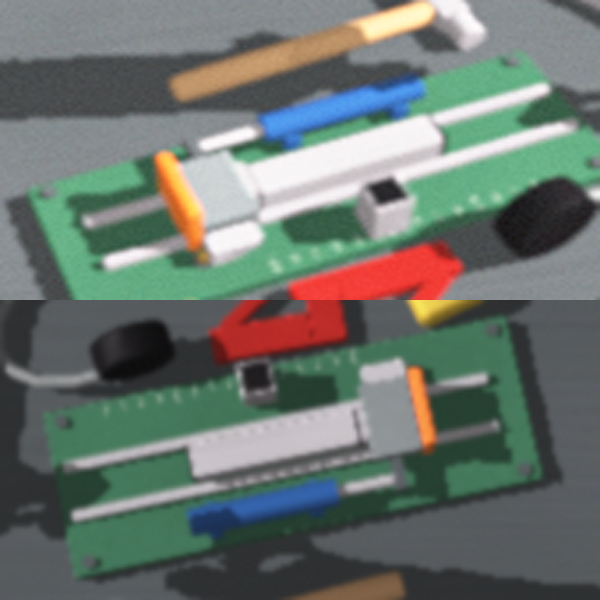

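Both views show the stop latched mid-travel and the tube butted against it at top panel (360,425). The neighbouring things are where they were and the arm is clear, so I hand in.

```bash
python3 -c "
from plant import ctrl
print(ctrl.finish_job()); print(ctrl.read_state()['clock'])"
```

```text
the job is handed in; nothing more can be done
None
the job is handed in; nothing more can be done
```

The cut is set up: the stop is latched on the brass pin in mid travel, and the tube is butted against it. I handed the job in at about 16 s. No verdict was reported.

- **Stop:** with the jaws shut I pushed the orange plate to about 0.065 m travel, saw the pin behind the lug, and backed off. The stop then rested at about 0.053 m by the wrist camera (0.05 nominal, calibration about 2 mm). That estimate is near the upper limit of 0.054, but the lug was visibly resting at the pin.
- **Tube:** I pushed the middle-sized tube, the one lying on the jig, until the force rose from 1.4 N to about 6 N. The tool stopped at y = 0.111 m in the jig's frame, exactly where contact with a stop latched at 0.05 was expected.
- **Last pictures:** after backing away, both views showed the tube flat between the rails against the stop. The bystanders near the jig looked unmoved; I did not measure them. The wrist force was about 0.
- **Disagreements:** the first three move calls were refused because their rows lacked some keys. Nothing moved then, and I sent the moves again with full rows. An attempt to measure the tube by a brightness mask merged it with other things. I used its end points picked in the crop instead.

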